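Shot of cleaner for the enamel gauge

TASK

The white enamel gauge is due a shot of cleaner. Find the canister whose spout points at the gauge, press its nozzle cap right down from above, then lift away so that the cap springs back up. Do not press the other canister's cap, and leave the gauge lying where it is.

Things in the scene. Friction and masses are not known exactly. Their poses are not given: they have to be found in the camera images.
- cap_a (a point): top centre of the black sprung nozzle cap (left, +y canister), 200 mm above the table when up. Cap 36 mm across, flat-topped, 22 mm high; its side spout reaches 38 mm from the axis along this frame's +x; z up. Bare aluminium canister, 66 mm across, fixed upright on a bolted steel plate (110 mm wide, 6 mm thick, 45 mm behind to 190 mm ahead of the axis). Both canisters are alike.
- nozzle_a (a joint): travel of the sprung cap under cap_a in m: 0 = up, 0.012 = pressed right down on its hard stop. Moves straight down; spring 2.4 N at the start of travel and 7.2 N at the bottom; it springs back up by itself when released.
- cap_b (a point): top centre of the black sprung nozzle cap (right, -y canister), 200 mm above the table when up. Cap 36 mm across, flat-topped, 22 mm high; its side spout reaches 38 mm from the axis along this frame's +x; z up. Bare aluminium canister, 66 mm across, fixed upright on a bolted steel plate (110 mm wide, 6 mm thick, 45 mm behind to 190 mm ahead of the axis). Its twin stands on the left.
- nozzle_b (a joint): travel of the sprung cap under cap_b in m: 0 = up, 0.012 = pressed right down on its hard stop. Moves straight down; spring 2.4 N at the start of travel and 7.2 N at the bottom; it springs back up by itself when released.
- gauge: round pressure gauge on its back, white enamel dial up, brass bezel; 65 mm across, 29 mm thick, brass stem to 51 mm from the centre along +x. Origin: centre of its underside. Lies loose on either canister's plate, ahead of the spout, 105 to 135 mm from that canister's axis and over 200 mm from the other's. A copper cap nut (36 mm wide, 43 mm tall) lies before the other spout.

How it is judged:
By the outcome, as a careful person would: the job done as asked, in the order asked, and still so for the second after the job is handed in, with the robot touching nothing.
It also fails if it takes over 30 s, if anything falls off the work surface, if the arm or the gripper's body presses on something with over 40 N, if the wrist force passes 120 N, or if a joint passes its speed limit or range.

ROBOT

A 7-joint arm with a two-finger parallel gripper is mounted at the origin on the work surface. World frame = base frame: x ahead of the robot, y to its left, z up, the work surface at z = 0. Lengths are in m, angles in rad, forces in N, time in s.
With the tool pointing down it reaches from about 0.425 to 0.925 m from the base axis. Payload 6.8 kg.
Tool frame: the origin (TCP) lies on the front face of the gripper's body, between the roots of the fingers; the fingertips stand 73 mm ahead of it and the grasp point (between the pads) lies 54 mm ahead of it (env.nose_length is the distance from the TCP to the fingertips, in m); z points along the fingers, y is the line along which they close (so a half turn about z gives the same grasp; the last joint's range is limited). The gripper opens to 85 mm and grips with 20 to 120 N. Pads are 22 mm wide; open, the fingers measure 114 mm over their backs; the gripper's body (76 mm by 85 mm) begins 54 mm behind the grasp point. The pads swing forward as they close: fully open they stand 13 mm farther back than shut.
Start: joints at [1.166, 0.477, 0.022, 1.555, -0.011, 1.109, -0.083], TCP at [0.197, -0.646, 0.304] pointing down, gripper open.
Joint ranges: [-2.96, 2.96], [-0.34, 2.1], [-1.41, 1.46], [0.24, 2.44], [-1.37, 4.51], [0.17, 1.92], [-2.96, 2.96]. Speed limits (rad/s): [2.39, 2.39, 3.14, 3.14, 3.14, 3.14, 3.14].

INTERFACE

Orientations are given as a unit quaternion [w, x, y, z].
In Python, from cell import env, kin, camera, calibration, job gives the robot as it stands. The module is installed in compiled form; this text tells all that it offers. Calls block until the motion is done:
- env.reach(position, orientation): joint-space move of the TCP to a pose.
- env.movel(position, velocity=0.15, rot=None, stop_force=None): straight line of the TCP; rot=None keeps the orientation; velocity is the mean speed in m/s. With stop_force (N) it stops when the force on the tool has changed by that much, and returns True; else False.
- env.goto_joints(angles): joint-space move.
- env.grip(opening, f_grip=None): finger opening in m; f_grip is the grip in N (None keeps the last); returns when the fingers have stopped.
- env.dwell(seconds).
- kin.inverse_kinematics(position, orientation): joint angles nearest the present ones, or None.
- env.get_state(): the state.
- camera(name): name is "scene" or "top" or "wrist"; returns (picture, depth): 384x512x3 uint8, blue, green, red; 384x512 float32, m along the optical axis (not along the pixel's ray), 0 where there is no reading.
- calibration(name): a dict with "fx", "fy", "cx", "cy" (pixels), "k1" (the pictures are not rectified: a ray, as slopes to the right and down, at radius r is drawn at 1 + k1 r^2 times it, then the intrinsics apply), "rvec" (rotation vector, rad) and "tvec" (3), from world to camera coordinates, as OpenCV has them. Camera axes: x right, y down, z forward; pixel columns grow to the right and rows downward; lengths in m; the calibration is good to about 2 mm. A picture is of the moment at which its call begins: read the wrist's pose just before it. calibration takes no time and is no camera call; for the wrist camera it gives the pose at the moment of the call.
A pose or a line that the arm cannot do raises env.PlanningError and nothing moves.
- job.job_done(): hands the job in; it is judged then, once.
The state is a dict: "time": time; "qpos": joint angles; "joint_velocities": joint speeds; "joint_torque": joint torques, N m; "tcp_pos": TCP position; "orientation": TCP orientation; "force": force on the tool from outside, world axes, zero at the start; "torque": the same for the moment, N m; "opening": finger opening in m; "gripper_force": force on a finger pad.
Only numpy, scipy, OpenCV 4.12 (cv2) and the standard library are available. Lean on these libraries where they do the work, as an engineer would, in place of code of your own. Each camera call takes 0.05 s, during which the arm holds its last target. There are 200 camera calls.

## Working session

There is one attempt and no reset: what is moved stays moved. The work goes in short steps, each a Python script; the robot and the scene stay as the last script left them, time stands still between calls to the robot, and variables do not carry over. Pictures are saved under pics/ and viewed, at most 10 in all, crops included, and the job is handed in when it is done.

```bash
mkdir -p pics
cat > h.py <<'E'
import numpy as np, cv2
from cell import env, kin, camera, calibration, job
def cloud(name):
    c=calibration(name); p,d=camera(name)
    K=np.array([[c['fx'],0,c['cx']],[0,c['fy'],c['cy']],[0,0,1.]])
    h,w=d.shape; u,v=np.meshgrid(np.arange(w),np.arange(h))
    n=cv2.undistortPoints(np.stack([u,v],-1).reshape(-1,1,2).astype(float),K,np.array([c['k1'],0,0,0,0.])).reshape(h,w,2)
    P=np.dstack([n*d[...,None],d])
    R=cv2.Rodrigues(np.array(c['rvec'],float))[0]
    W=(P-np.array(c['tvec']).ravel())@R
    W[d==0]=np.nan
    return p,d,W
E
python3 - <<'E'
from h import *
for n in("scene","top"):
    p,d,W=cloud(n); cv2.imwrite(f'pics/{n}.png',p); np.savez(f'{n}.npz',p=p,d=d,W=W)
    print(n,calibration(n))
print(env.get_state()['time'],env.nose_length)
E
```

```text
scene {'fx': 425.41394219330533, 'fy': 425.41394219330533, 'cx': 250.19820408041417, 'cy': 185.88022362793137, 'k1': -0.13489648713305882, 'rvec': array([ 1.81494738,  1.6028715 , -0.74016229]), 'tvec': array([-0.0686493 , -0.26453133,  1.54669282])}
top {'fx': 385.46406102368684, 'fy': 385.46406102368684, 'cx': 253.19901486022542, 'cy': 189.53497083394103, 'k1': -0.08522392744705458, 'rvec': array([ 2.06890176, -2.10993244,  0.25234217]), 'tvec': array([0.00087046, 0.6079697 , 0.73366812])}
0.1 0.0726
```

View pics/scene.png

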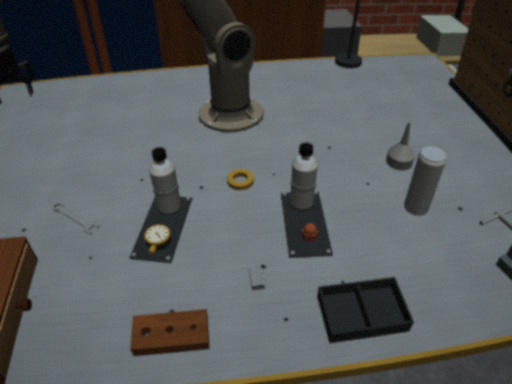

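View pics/top.png

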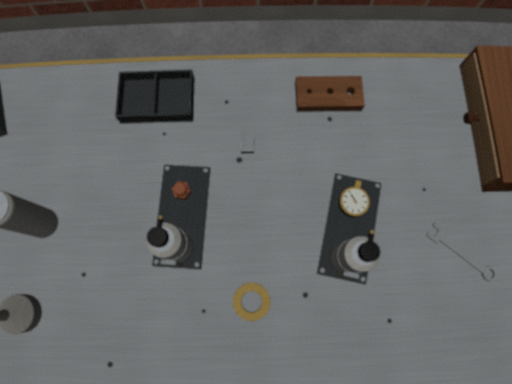

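The scene picture shows the gauge at (157,236) on the image-left plate, which is -y, and the copper nut at (310,231) on the +y plate. In the top picture, the gauge is at (354,201) and canister b's cap at (369,252), with its spout pointing up towards the gauge. Next I'll measure the caps.

Run:
```python
import numpy as np,cv2
for n in('top','scene'):
    f=np.load(n+'.npz');W=f['W'];p=f['p'].astype(int)
    for s in(1,-1):
        m=(W[...,2]>.192)&(W[...,2]<.207)&(s*W[...,1]>0)&(W[...,0]>.3)&(W[...,0]<.8)&(p.max(-1)<70)&(abs(W[...,1])<.35)
        P=W[m]; c=cv2.minEnclosingCircle(P[:,:2].astype(np.float32)); print(n,s,len(P),P.mean(0).round(4),c,np.median(P,0).round(4))
    # canister body fit and gauge
    for nm,m in(('white',(p.min(-1)>120)&(W[...,2]>.02)&(W[...,2]<.045)),('bodyR',(W[...,2]>.05)&(W[...,2]<.15)&(W[...,1]<-.1)&(W[...,1]>-.35)&(W[...,0]>.4)&(W[...,0]<.8))):
        P=W[m]; print(nm,len(P),np.median(P,0).round(3))
f=np.load('top.npz');print(f['W'][252,369],f['W'][238,158],f['W'][232,372],f['W'][201,354],f['W'][188,180])
p=f['p'];cv2.imwrite('pics/crop.png',cv2.resize(p[165:285,310:400],None,fx=5,fy=5,interpolation=cv2.INTER_CUBIC))
```

```text
top 1 346 [0.4991 0.1565 0.1987] ((0.5043843388557434, 0.15579716861248016), 0.02423958294093609) [0.4978 0.1563 0.1992]
top -1 336 [ 0.466  -0.2083  0.1988] ((0.4710548222064972, -0.21229612827301025), 0.024184564128518105) [ 0.4655 -0.2087  0.1992]
white 460 [ 0.588 -0.234  0.033]
bodyR 630 [ 0.45  -0.186  0.112]
scene 1 119 [0.505  0.1537 0.1976] ((0.5054863095283508, 0.1536642611026764), 0.02512100525200367) [0.5056 0.1539 0.1985]
scene -1 123 [ 0.4721 -0.2119  0.1979] ((0.4726307988166809, -0.2137114703655243), 0.0232628732919693) [ 0.473  -0.2124  0.1986]
white 243 [ 0.59  -0.237  0.034]
bodyR 766 [ 0.493 -0.208  0.103]
[ 0.46281265 -0.20742899  0.19811824] [0.49413893 0.15469626 0.19826957] [ 0.49782603 -0.21746098  0.19210931] [ 0.58718636 -0.23170057  0.0355599 ] [0.62106278 0.14834181 0.04875953]
```

View pics/crop.png

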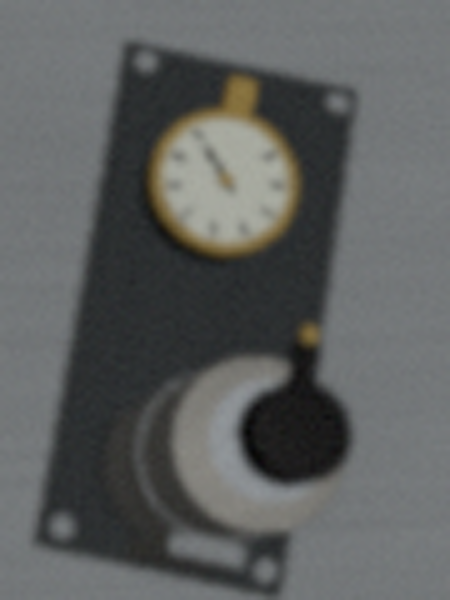

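The crop confirms that canister b's spout (tip at crop (308,335)) points at the gauge, so I'll press cap b at about (0.463, -0.2075).

Run:
```python
from h import *
s=env.get_state(); q=s['orientation']; print(q)
xy=[0.4635,-0.2080]
def st(t):
    s=env.get_state(); print(t,round(s['time'],2),np.round(s['tcp_pos'],4),np.round(s['force'],1),round(s['opening'],4))
env.grip(0.0,30); st('shut')
env.reach([*xy,0.305],q); st('above')
p,d,W=cloud('top'); cv2.imwrite('pics/above.png',p[150:300,280:440].repeat(4,0).repeat(4,1))
p,d,W=cloud('scene'); cv2.imwrite('pics/above2.png',p[100:270,90:260].repeat(3,0).repeat(3,1))
```

```text
[-8.30759368e-04  9.89007441e-01  1.47863293e-01 -1.94837397e-04]
shut 0.87 [ 0.1974 -0.6455  0.3039] [ 0.  -0.3  0.3] 0.0001
above 2.73 [ 0.4633 -0.2092  0.305 ] [ 0.6 -0.  -0.8] 0.0002
```

View pics/above2.png

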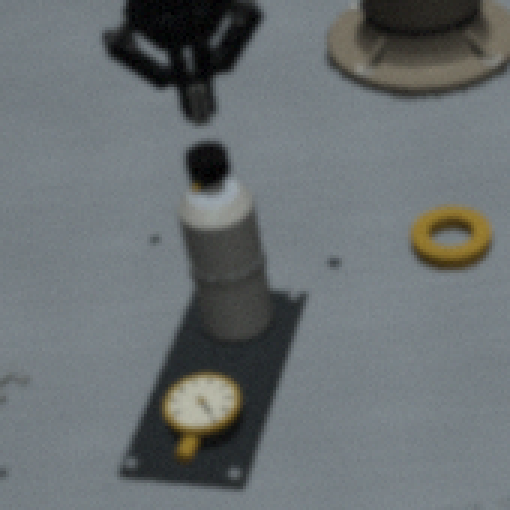

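The shut fingertips at crop (200,115) hang directly above cap b at (208,155). Now I'll press.

Run:
```python
from h import *
def st(t):
    s=env.get_state(); print(t,round(s['time'],2),np.round(s['tcp_pos'],4),np.round(s['force'],1))
xy=[0.4635,-0.2080]
env.movel([*xy,0.280],0.08); st('near')
print(env.movel([*xy,0.252],0.015,stop_force=18)); st('pressed')
env.dwell(0.3); st('held')
```

```text
near 3.29 [ 0.4634 -0.2081  0.2797] [1.  0.3 0.2]
True
pressed 4.55 [ 0.4636 -0.208   0.2608] [-1.7  1.7  6.6]
held 4.85 [ 0.4636 -0.208   0.2607] [-0.8  1.9  6.2]
```

The stop fired at about 11.9 mm of travel, but the force has relaxed to about 6 N, so I'll press on to seat the cap firmly on its stop.

Run:
```python
from h import *
def st(t):
    s=env.get_state(); print(t,round(s['time'],2),np.round(s['tcp_pos'],4),np.round(s['force'],1))
xy=[0.4635,-0.2080]
for z in(.2600,.2593,.2586):
    r=env.movel([*xy,z],0.01,stop_force=25); env.dwell(.2); st((z,r))
    if env.get_state()['force'][2]>16: break
env.dwell(.2)
env.movel([*xy,0.285],0.06); st('up')
env.movel([*xy,0.34],0.15); st('up2')
for s in range(1):
    p,d,W=cloud('scene'); cv2.imwrite('pics/after.png',p[100:270,90:260].repeat(3,0).repeat(3,1))
    m=(W[...,2]>.15)&(W[...,2]<.21)&(W[...,1]<-.15)&(W[...,1]>-.27)&(W[...,0]>.42)&(W[...,0]<.52)&(p.max(-1)<70)
    print('cap top',np.percentile(W[m][:,2],[50,90,97]))
    o=np.load('scene.npz'); W0=o['W'];m=(W0[...,2]>.15)&(W0[...,2]<.21)&(W0[...,1]<-.15)&(W0[...,1]>-.27)&(W0[...,0]>.42)&(W0[...,0]<.52)&(o['p'].max(-1)<70)
    print('before',np.percentile(W0[m][:,2],[50,90,97]))
    m=(p.min(-1)>120)&(W[...,2]>.02)&(W[...,2]<.045); print('gauge',np.median(W[m],0))
```

```text
(0.26, False) 5.3 [ 0.4636 -0.2081  0.2607] [-2.9  1.   9.4]
(0.2593, False) 5.75 [ 0.4636 -0.2081  0.2606] [-3.8  1.1 14.9]
(0.2586, False) 6.2 [ 0.4637 -0.208   0.2605] [-7.1  2.7 19.9]
up 6.99 [ 0.4633 -0.2079  0.2847] [ 0.3 -0.1 -0.5]
up2 7.51 [ 0.4632 -0.2079  0.3393] [-0.2  0.1 -1. ]
cap top [0.19723401 0.20033635 0.2015065 ]
before [0.19737522 0.20006678 0.20078751]
gauge [ 0.59075796 -0.23606775  0.03364833]
```

View pics/after.png

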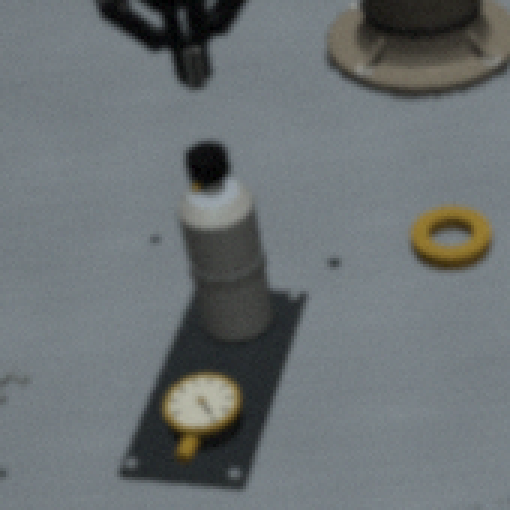

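The cap, at crop (208,160), is back up at 0.200 m. The gauge, at (203,402), hasn't moved, and the fingers are clear.

```bash
python3 -c "
from h import *
print(job.job_done())"
```

```text
the job is handed in; nothing more can be done
None
```

I pressed the right-hand canister's cap (cap_b, whose spout points at the gauge) down to its hard stop at about 20 N and released it; it sprang back up, the gauge did not move, the left canister was not touched, and the job is handed in.

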